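# Index the portioning turntable to the next glass

### The arm

A 6-joint arm with a two-finger parallel gripper is mounted at the origin on a cart in front of the work surface, level with it; the furniture and walls round the work are solid. World frame = base frame: x ahead of the robot, y to its left, z up, the work surface at z = 0. Lengths are in m, angles in rad, forces in N, time in s.
With the tool pointing down it reaches from about 0.275 to 0.825 m from the base axis. Payload 5.2 kg.
Tool frame: the origin (TCP) lies at the very end of the fingers, on their centre line; the grasp point (between the pads) lies behind it (ctrl.tcp_to_grasp is the z of the grasp point in the tool frame, in m); z points along the fingers, y is the line along which they close (so a half turn about z gives the same grasp; the last joint's range is limited). The gripper opens to 93 mm and grips with 3 to 60 N. Pads are 15 mm wide; open, the fingers measure 128 mm over their backs; the gripper's body (75 mm by 188 mm) begins 65 mm behind the grasp point.
Start: joints at [-1.4, 0.259, 1.535, -0, 1.348, -0.203], TCP at [0.201, -0.512, 0.219] pointing down, gripper open.
Joint ranges: [-3.14, 3.14], [-0.91, 2.08], [0.19, 2.58], [-1.22, 4.36], [0.22, 2.71], [-3.12, 3.12]. Speed limits (rad/s): [2.57, 2.57, 3.14, 3.14, 3.14, 3.14].

### API

Orientations are given as a unit quaternion [x, y, z, w].
In Python, from rig import monitor, vision, ctrl gives the robot as it stands.
- The arm moves only by the tool carry_out, never from a script. Its arguments are lists of equal length, an entry for each row: "delta_pos": the shift along the tool's x, y, z scaled (see below), a list of three; "angular": the turn, a rotation vector about the tool's x, y, z scaled (see below), a list of three; "hand": the closure, from -1 (fully open) to 1 (shut). In form: {"delta_pos": [[dx, dy, dz], ...], "angular": [[ax, ay, az], ...], "hand": [hand, ...]}. A call has 1 to 12 rows; each row is the pose to reach, as a shift and turn from the pose commanded when the call began, along the tool's axes at that moment; what a row does not reach only later rows make up. The controller multiplies each number of a shift by 0.15 m and each number of a turn by pi/2 rad. A row lasts 1/12 s, in which the tool goes at most 41.7 mm and 7.16 degrees, less where a joint would pass 70% of its speed; a pose out of reach is approached as far as the arm can. A call with a number of a shift or a turn outside -1 to 1 is refused whole. A call with a gripper value outside its range is refused whole. The fingers move at their own pace and stop on an object; the grip force is fixed at half the most. Time passes only in rows, so rows that repeat a pose let the fingers close. It gives the time, the measured TCP pose, the force, the opening and the grip force at its end, in the units of the state.
- monitor.observe(): the state, without advancing time (a new reading comes with each control period).
- vision.snapshot(name): name is "scene" or "top"; returns the picture (400x640x3 uint8, blue, green, red); there is no depth.
- vision.camera_params(name): a dict with "vfov" (degrees; the focal length in pixels is half the picture's height over the tangent of half this angle, whatever the lens; pixels are square), "cx", "cy" (the principal point, pixels), "world_to_cam" (4x4, takes a point from world to camera coordinates). Camera axes: x right, y up, looking along -z (the intrinsics and any distortion apply to the point x, -y, -z); pixel columns grow to the right and rows downward; lengths in m; the calibration is good to about 2 mm. A picture is of the moment at which its call begins. camera_params takes no time and is no camera call.
- ctrl.sign_off(): hands the job in; it is judged then, once.
The state is a dict: "t": time; "q": joint angles; "joint_velocities": joint speeds; "tau": joint torques, N m; "tcp_pos": TCP position; "tcp_rot": TCP orientation; "contact_force": force on the tool from outside, world axes, zero at the start; "moment": the same for the moment, N m; "gripper_width": finger opening in m; "finger_force": force on a finger pad.
Only numpy, scipy, OpenCV 4.12 (cv2) and the standard library are available. Lean on these libraries where they do the work, as an engineer would, in place of code of your own. Each camera call takes 0.05 s, during which the arm holds its last target. There are 200 camera calls.

### The job

Bring the next glass under the portioning funnel: draw the red plunger knob up until its pin is clear, turn the table clockwise (seen from above) about a quarter turn to the next hole, and let the pin spring fully home there so that the table is locked, then let go. The hole's exact place has to be felt, because the stop plates were set by hand: do not swing past it, do not force the table against the pin, and do not push or tip the glasses or the funnel.

Things in the scene. Friction and masses are not known exactly. Their poses are not given: they have to be found in the camera images.
- knob_grip (a point): centre of the red round upright pull knob of the index plunger: 25 mm diameter, 28 mm tall. Only an 18 mm wide barrel is below it, so fingertips may reach 30 mm below this point. It rides on a steel arm bolted to the turntable, 165 mm from the table's axis, and goes round with the table. It also spins freely about its own upright axis, so a hand on it need not turn with the table.
- plunger (a joint): lift of the spring pin and its knob in m: 0 = fully home in a hole, 0.008 = tip just resting on top of a stop plate, 0.012 = end stop. The spring pushes it down with 5 N when home, 8.5 N at 0.008 and 10 N at 0.012. It does not stay up by itself.
- turntable (a joint): angle of the white 244 mm round turntable in rad: 0 at the start (pin in its first hole), growing clockwise seen from above. It stays where it is left; turning it takes 1 to 2 N at the knob, and some 2 N more while the pin drags on a plate.
- table_axis (a point): point on the turntable's upright axis, at the height of the table's top (42 mm above the worktop). The whole unit (aluminium base disc of 380 mm diameter) is fixed to the worktop.
- index_pin: the plunger's steel pin, 10 mm diameter, straight below the knob, pointing down (origin: below the knob, at worktop level while the pin is home). It goes home only within 1 mm of a hole's middle, and drops by 8 mm from the plate's top when it does, provided that nobody holds the knob up. Side force on it stays under 10 N if the table is turned gently.
- index_ring: ring on the base, under the pin's path, origin on the table's axis at worktop level. Four dark steel stop plates are clamped on it (36 mm across, 104 mm along the ring, 5 mm proud, bevelled ends), each with one chamfered 12 mm hole in its middle, 165 mm from the axis. They were set by hand: the next hole clockwise lies 82 to 98 degrees from the first; its exact place is not measured.
- funnel_stand: steel portioning funnel (112 mm wide, spout down) on a 230 mm tall post on the far side of the turntable; its rod's black ball reaches 280 mm height. Fixed to the base; origin on the table's axis at worktop level, x axis towards the post.
- spout (a point): tip of the funnel's spout, 75 mm from the table's axis on the far side, 13 mm above the rims of the glasses
- glass_far: glass tumbler that stands under the spout at the start; origin at the centre of its underside; 80 mm wide, 91 mm tall, loose on a rubber pad 75 mm from the table's axis, rim 134 mm above the worktop; its z axis points up
- glass_next: glass tumbler a quarter turn before the spout (at the left, seen by the robot): the next one to come under it when the table turns clockwise; origin at the centre of its underside; 80 mm wide, 91 mm tall, loose on a rubber pad 75 mm from the table's axis, rim 134 mm above the worktop; its z axis points up
- glass_near: glass tumbler at the side towards the robot at the start; origin at the centre of its underside; 80 mm wide, 91 mm tall, loose on a rubber pad 75 mm from the table's axis, rim 134 mm above the worktop; its z axis points up
- glass_right: glass tumbler at the right at the start; origin at the centre of its underside; 80 mm wide, 91 mm tall, loose on a rubber pad 75 mm from the table's axis, rim 134 mm above the worktop; its z axis points up
There are look-alikes about, which are no part of the job. What is shaped like the glass_far but blue or orange is not meant.

How it is judged:
By the outcome, as a careful person would: the job done as asked, in the order asked, and still so for the second after the job is handed in, with the robot touching nothing.
It also fails if it takes over 64 s, if anything falls off the work surface, if the arm or the gripper's body presses on something with over 40 N, if the wrist force passes 120 N, or if a joint passes its speed limit or range.

## Working session

There is one attempt and no reset: what is moved stays moved. The work goes in short steps, Python scripts to look and compute and a tool call to move; the robot and the scene stay as the last step left them, time stands still between calls to the robot, and variables do not carry over. Pictures are saved under pics/ and viewed, at most 10 in all, crops included, and the job is handed in when it is done.

Besides the shell and the picture viewer there is one more tool, called as name(argument=value, ...), one argument or row to a line, values as JSON. carry_out: Moves the arm, as the interface text tells. Its arguments: {"type":"object","properties":{"delta_pos":{"type":"array"},"angular":{"type":"array"},"hand":{"type":"array"}},"required":["delta_pos","angular","hand"]}

```bash
mkdir -p pics; python3 - <<'E'
from rig import monitor, vision, ctrl
import cv2
for n in("scene","top"):
    cv2.imwrite(f"pics/{n}0.png",vision.snapshot(n)); print(n,vision.camera_params(n))
print(ctrl.tcp_to_grasp, monitor.observe())
E
```

```text
scene {'vfov': 52.98462973385871, 'cx': 319.30577215572345, 'cy': 197.53950575552574, 'world_to_cam': array([[ 0.88427378, -0.46690548, -0.00769154, -0.61992951],
       [ 0.35607246,  0.6635275 ,  0.65798454, -0.15061438],
       [-0.30211304, -0.58457722,  0.75299216, -0.8801043 ],
       [ 0.        ,  0.        ,  0.        ,  1.        ]])}
top {'vfov': 57.03918917993203, 'cx': 319.29477300357377, 'cy': 202.66150661519768, 'world_to_cam': array([[-0.02626925, -0.99961174, -0.00928943, -0.20216268],
       [ 0.9950958 , -0.02703481,  0.09514968, -0.60698356],
       [-0.09536388, -0.00674436,  0.99541963, -0.99181595],
       [ 0.        ,  0.        ,  0.        ,  1.        ]])}
-0.0188 {'t': 0.1, 'q': array([-1.39977061e+00,  2.59297769e-01,  1.53594763e+00, -5.00908877e-06,
        1.34799121e+00, -2.02762713e-01]), 'joint_velocities': array([ 1.23100540e-03, -1.45987646e-03, -2.95008437e-03, -3.44599981e-03,
       -6.56100803e-05, -1.31605436e-03]), 'tau': array([ 2.62536552e-03, -4.38210440e+01, -2.84641957e+01,  7.20455032e-02,
        3.62836907e-02, -6.33515947e-05]), 'tcp_pos': array([ 0.20078593, -0.5115269 ,  0.21789639]), 'tcp_rot': array([ 9.82585618e-01,  1.85808579e-01,  1.06011052e-05, -8.21911331e-04]), 'contact_force': array([-0.53220366, -0.55015636,  0.14697752]), 'moment': array([0.03744508, 0.0292973 , 0.00080982]), 'finger_force': 0.0, 'gripper_width': 0.09297894532961949}
```

View pics/scene0.png

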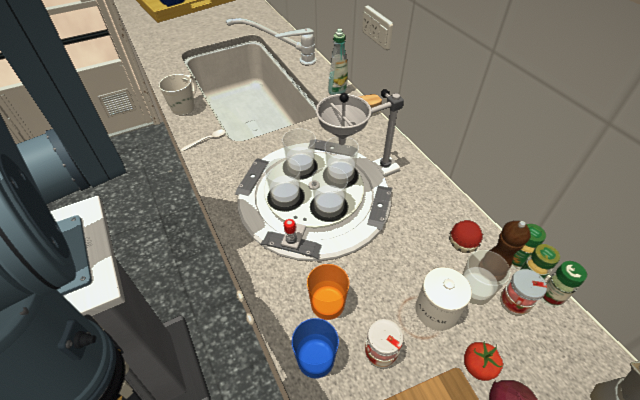

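View pics/top0.png

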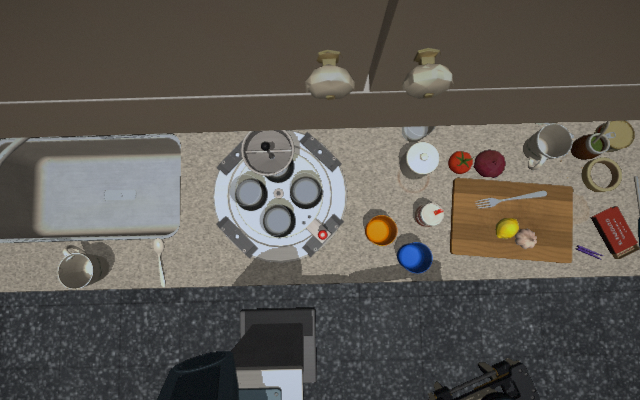

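The scene view shows the red knob at about (290,227) and the table hub at (314,184). In the top view the knob is at about (322,235), the hub at (278,193) and the next plate at about (235,237), near-left of the axis.

```bash
cat > h.py <<'E'
from rig import monitor, vision, ctrl
import numpy as np, cv2
from scipy.spatial.transform import Rotation as R
def ray(n,u,v):
    p=vision.camera_params(n);f=200/np.tan(np.radians(p['vfov']/2));M=p['world_to_cam']
    d=np.array([(u-p['cx'])/f,-(v-p['cy'])/f,-1]);return -M[:3,:3].T@M[:3,3],M[:3,:3].T@d
def onz(n,u,v,z):
    c,d=ray(n,u,v);return c+d*(z-c[2])/d[2]
def tri(a,b):
    A=np.zeros((3,3));y=np.zeros(3);L=[]
    for n,uv in(("scene",a),("top",b)):
        c,d=ray(n,*uv);d/=np.linalg.norm(d);P=np.eye(3)-np.outer(d,d);A+=P;y+=P@c;L.append((P,c))
    x=np.linalg.solve(A,y);return x,[np.linalg.norm(P@(x-c)) for P,c in L]
def red(n,box):
    im=vision.snapshot(n);x0,y0,x1,y1=box;c=cv2.cvtColor(im,cv2.COLOR_BGR2HSV)[y0:y1,x0:x1]
    m=((c[...,0]<8)|(c[...,0]>172))&(c[...,1]>150)&(c[...,2]>70)
    v,u=np.nonzero(m);return (u.mean()+x0,v.mean()+y0),(u.min()+x0,u.max()+x0,v.min()+y0,v.max()+y0),len(u),im
E
python3 - <<'E'
from h import *
a=red("scene",(270,205,310,245));b=red("top",(305,215,340,255))
print(a[:3],b[:3],tri(a[0],b[0]))
print("axis",onz("scene",314,184,.05),onz("top",278,193,.05),tri((314,184),(278,193)))
# base disc rim in top image from corner points
for uv in((215,193),(345,193),(278,130),(278,258)):print(uv,onz("top",*uv,.02))
print("hole guess",onz("top",236,238,.01))
s=cv2.resize(a[3][130:270,220:400],None,fx=4,fy=4,interpolation=cv2.INTER_CUBIC);cv2.imwrite("pics/c1.png",s)
s=cv2.resize(b[3][125:265,205:355],None,fx=4,fy=4,interpolation=cv2.INTER_CUBIC);cv2.imwrite("pics/c2.png",s)
E
```

```text
((np.float64(289.2649572649573), np.float64(226.5982905982906)), (np.int64(284), np.int64(294), np.int64(219), np.int64(233)), 117) ((np.float64(322.1333333333333), np.float64(234.2888888888889)), (np.int64(318), np.int64(326), np.int64(230), np.int64(238)), 45) (array([ 0.51294533, -0.22374895,  0.08451193]), [np.float64(0.0004092498420368021), np.float64(0.00040924984203653917)])
axis [ 0.62857504 -0.11070154  0.05      ] [ 0.62870474 -0.106843    0.05      ] (array([ 0.62991312, -0.106515  ,  0.04525347]), [np.float64(0.0006556090933207559), np.float64(0.0006556090933205741)])
(215, 193) [0.6373201  0.07370911 0.02      ]
(345, 193) [ 0.62732544 -0.29086085  0.02      ]
(278, 130) [ 0.81324519 -0.10608617  0.02      ]
(278, 258) [ 0.45207122 -0.10045637  0.02      ]
hole guess [0.5100546  0.01759374 0.01      ]
```

View pics/c1.png

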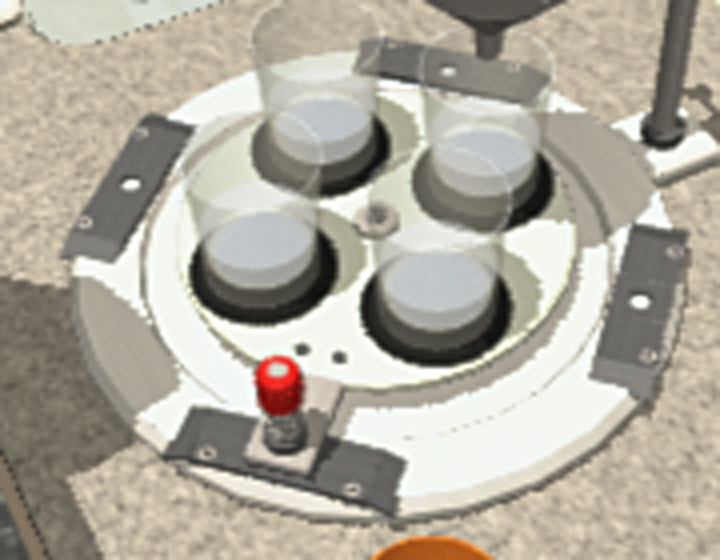

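View pics/c2.png

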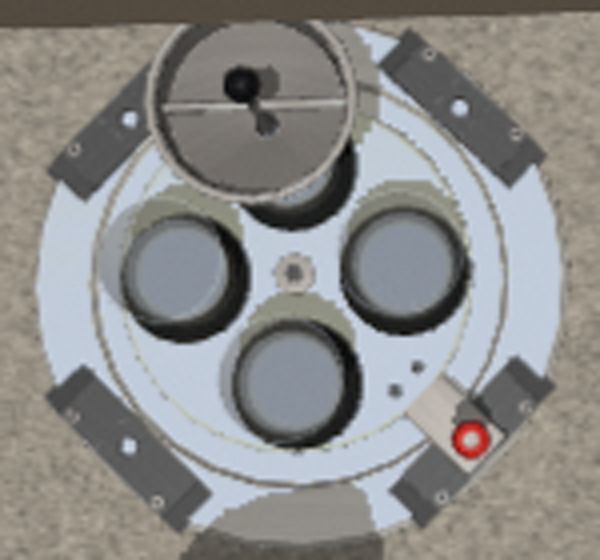

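The crops show the next hole at (252.8,176) in scene and (237.3,236.5) in top. The axis screw is at about (278.7,193) in top, and the pads between the fingers have a clear way onto the knob.

```bash
cat >> h.py <<'E'
def proj(n,P):
    p=vision.camera_params(n);f=200/np.tan(np.radians(p['vfov']/2));M=p['world_to_cam']
    q=np.atleast_2d(P)@M[:3,:3].T+M[:3,3];return np.c_[p['cx']+f*q[:,0]/-q[:,2],p['cy']-f*q[:,1]/-q[:,2]]
def delta(pos,yang):
    o=monitor.observe();r=R.from_quat(o['tcp_rot']);y=np.radians(yang)
    Y=np.array([np.cos(y),np.sin(y),0]);Z=np.array([0,0,-1.]);T=R.from_matrix(np.c_[np.cross(Y,Z),Y,Z])
    return np.round(r.inv().apply(np.array(pos)-o['tcp_pos'])/.15,3),np.round((r.inv()*T).as_rotvec()/(np.pi/2),3)
E
python3 - <<'E'
from h import *
h=tri((252.75,176),(237.25,236.5));print("hole",h)
ax=tri((314,184.6),(278.6,193))[0];print("axis",ax)
k=np.array([.513,-.2237])
for zc in(.076,.08,.084,.088):
    t=np.linspace(0,6.28,40);P=np.array([[k[0]+.0125*np.cos(a),k[1]+.0125*np.sin(a),zc+s] for a in t for s in(-.014,.014)])
    for n in("scene","top"):
        q=proj(n,P);print(zc,n,q.min(0).round(1),q.max(0).round(1))
a=lambda p:np.degrees(np.arctan2(p[1]-ax[1],p[0]-ax[0]))
hz=onz("top",237.25,236.5,.012);hs=onz("scene",252.75,176,.012);print(hz,hs,a(k),a(hz),a(hs))
print(delta([.513,-.2237,.2],-45))
E
```

```text
hole (array([0.51439951, 0.01091969, 0.02304606]), [np.float64(0.00039971735636940903), np.float64(0.0003997173563694807)])
axis [ 0.62958068 -0.10795607  0.04472117]
0.076 scene [283.3 220.2] [296.  237.7]
0.076 top [317.2 229.5] [326.9 239.3]
0.08 scene [283.2 219.1] [295.9 236.6]
0.08 top [317.2 229.5] [326.9 239.3]
0.084 scene [283.  217.9] [295.8 235.5]
0.084 top [317.2 229.5] [326.9 239.3]
0.088 scene [282.9 216.7] [295.7 234.4]
0.088 top [317.2 229.4] [327.  239.3]
[0.51412648 0.01360318 0.012     ] [0.51746569 0.02153308 0.012     ] -135.20635883821822 133.5244866418007 130.8868428079655
(array([ 2.639, -1.027,  0.123]), array([-0.001, -0.   , -0.262]))
```

carry_out(
  delta_pos=[
    [0.25, -0.1, 0],
    [0.5, -0.2, 0],
    [0.75, -0.29, 0],
    [1, -0.39, 0],
    [1, -0.39, 0],
    [1, -0.39, 0],
  ],
  angular=[
    [0, 0, 0],
    [0, 0, 0],
    [0, 0, 0],
    [0, 0, 0],
    [0, 0, 0],
    [0, 0, 0],
  ],
  hand=[0, 0, 0, 0, 0, 0],
)

```text
t: 0.7
tcp_pos: [0.3205, -0.4012, 0.2187]
tcp_rot: [0.982, 0.188, -0.0, -0.0]
contact_force: [-1.1, 0.2, -0.7]
gripper_width: 0.0575
finger_force: 0.0
```

carry_out(
  delta_pos=[
    [0.25, -0.1, 0],
    [0.5, -0.2, 0],
    [0.75, -0.29, 0],
    [1, -0.39, 0],
    [1, -0.39, 0],
    [1, -0.39, 0],
  ],
  angular=[
    [0, 0, 0],
    [0, 0, 0],
    [0, 0, 0],
    [0, 0, 0],
    [0, 0, 0],
    [0, 0, 0],
  ],
  hand=[0, 0, 0, 0, 0, 0],
)

```text
t: 1.2
tcp_pos: [0.438, -0.2933, 0.2184]
tcp_rot: [0.982, 0.187, -0.0, 0.0]
contact_force: [-0.6, -0.9, 0.2]
gripper_width: 0.0461
finger_force: 0.0
```

carry_out(
  delta_pos=[
    [0.25, -0.1, 0],
    [0.5, -0.19, 0.05],
    [0.64, -0.247, 0.12],
    [0.64, -0.247, 0.12],
    [0.64, -0.247, 0.12],
    [0.64, -0.247, 0.12],
    [0.64, -0.247, 0.12],
  ],
  angular=[
    [0, 0, -0.06],
    [0, 0, -0.12],
    [0, 0, -0.18],
    [0, 0, -0.24],
    [0, 0, -0.262],
    [0, 0, -0.262],
    [0, 0, -0.262],
  ],
  hand=[0, 0, 0, 0, 0, 0, 0],
)

```text
t: 1.78
tcp_pos: [0.5124, -0.226, 0.2005]
tcp_rot: [0.925, 0.381, -0.0, 0.0]
contact_force: [-0.5, 0.0, 0.8]
gripper_width: 0.0466
finger_force: 0.0
```

```bash
python3 - <<'E'
from h import *
o=monitor.observe();print(o['t'],o['tcp_pos'],o['q'],o['gripper_width'],o['contact_force'])
print(delta([.513,-.2237,.064],-45))
a=red("scene",(270,205,310,245));b=red("top",(305,215,340,255));print(a[:3],b[:3])
cv2.imwrite("pics/c3.png",cv2.resize(a[3][110:270,200:400],None,fx=4,fy=3.7))
E
```

```text
1.7833 [ 0.51239003 -0.22601005  0.2004693 ] [-6.14138066e-01  2.89388198e-01  1.53859599e+00 -6.88750772e-04
  1.31382178e+00  1.75238340e-01] 0.04664416532107768 [-0.47651207  0.04888727  0.84807308]
(array([ 0.014, -0.008,  0.91 ]), array([-0.   ,  0.   , -0.002]))h.py:17: RuntimeWarning: Mean of empty slice.
  v,u=np.nonzero(m);return (u.mean()+x0,v.mean()+y0),(u.min()+x0,u.max()+x0,v.min()+y0,v.max()+y0),len(u),im
  ret = ret.dtype.type(ret / rcount)
Traceback (most recent call last):
  File "h.py", line 17, in red
    v,u=np.nonzero(m);return (u.mean()+x0,v.mean()+y0),(u.min()+x0,u.max()+x0,v.min()+y0,v.max()+y0),len(u),im
                                                        ~~~~~^^
ValueError: zero-size array to reduction operation minimum which has no identity
```

carry_out(
  delta_pos=[
    [0.01, -0.005, 0.2],
    [0.014, -0.008, 0.4],
    [0.014, -0.008, 0.6],
    [0.014, -0.008, 0.75],
    [0.014, -0.008, 0.85],
    [0.014, -0.008, 0.91],
    [0.014, -0.008, 0.91],
    [0.014, -0.008, 0.91],
  ],
  angular=[
    [0, 0, -0.002],
    [0, 0, -0.002],
    [0, 0, -0.002],
    [0, 0, -0.002],
    [0, 0, -0.002],
    [0, 0, -0.002],
    [0, 0, -0.002],
    [0, 0, -0.002],
  ],
  hand=[0, 0, 0, 0, 0, 0, 0, 0],
)

```text
t: 2.55
tcp_pos: [0.5139, -0.2223, 0.0645]
tcp_rot: [0.923, 0.384, 0.0, 0.0]
contact_force: [-0.0, 0.2, 0.5]
gripper_width: 0.0466
finger_force: 0.0
```

```bash
python3 - <<'E'
from h import *
o=monitor.observe();print(o['t'],o['tcp_pos'],o['contact_force'])
a=vision.snapshot("scene");b=vision.snapshot("top")
cv2.imwrite("pics/c4.png",np.hstack([cv2.resize(a[170:270,230:330],None,fx=4,fy=4),cv2.resize(b[195:295,275:375],None,fx=4,fy=4)]))
E
```

```text
2.55 [ 0.51391875 -0.22232297  0.06449635] [-0.04472912  0.19481053  0.49700226]
```

View pics/c4.png

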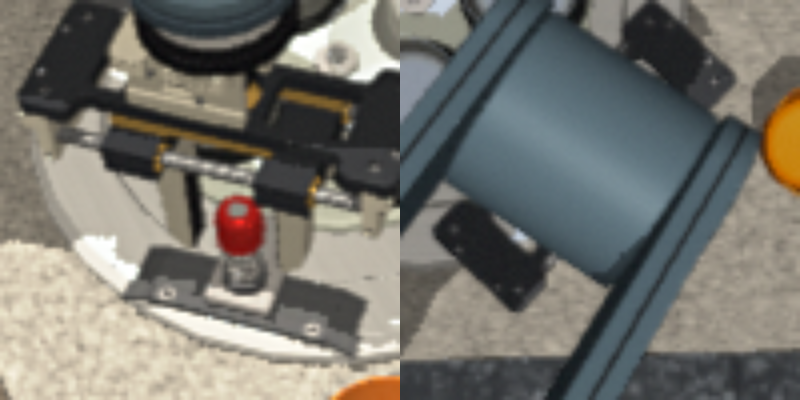

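The picture shows the red knob at (240,225) in the left crop, between the finger tips at (180,240) and (295,270). I'll check the fore-aft alignment numerically.

```bash
python3 - <<'E'
from h import *
c=np.array([.5139,-.2223]);d=np.array([.707,-.707])
for s in(-.0235,0,.0235):
    p=np.r_[c+s*d,.0645];print(s,(proj("scene",p)-[230,170])*4)
print((proj("scene",[.513,-.2237,.068])-[230,170])*4,(proj("scene",[.513,-.2237,.096])-[230,170])*4)
a=red("scene",(270,205,310,245));print(a[:3])
E
```

```text
-0.0235 [[199.50853801 236.06877856]]
0 [[240.69799228 246.32744592]]
0.0235 [[282.34112883 256.69910762]]
[[239.87094475 244.93995019]] [[236.48176382 212.81400391]]
((np.float64(289.488), np.float64(226.544)), (np.int64(284), np.int64(295), np.int64(219), np.int64(233)), 125)
```

carry_out(
  delta_pos=[
    [0, 0, 0],
    [0, 0, 0],
    [0, 0, 0],
    [0, 0, 0],
    [0, 0, 0],
    [0, 0, 0],
    [0, 0, 0],
    [0, 0, 0],
  ],
  angular=[
    [0, 0, 0],
    [0, 0, 0],
    [0, 0, 0],
    [0, 0, 0],
    [0, 0, 0],
    [0, 0, 0],
    [0, 0, 0],
    [0, 0, 0],
  ],
  hand=[0.3, 0.4, 0.45, 0.5, 0.6, 0.8, 1, 1],
)

```text
t: 3.37
tcp_pos: [0.5145, -0.2221, 0.0646]
tcp_rot: [0.923, 0.384, 0.0, 0.001]
contact_force: [0.9, -2.8, 3.0]
gripper_width: 0.0247
finger_force: 30.0
```

carry_out(
  delta_pos=[
    [0, 0, -0.01],
    [0, 0, -0.02],
    [0, 0, -0.03],
    [0, 0, -0.04],
    [0, 0, -0.05],
    [0, 0, -0.06],
    [0, 0, -0.068],
    [0, 0, -0.068],
    [0, 0, -0.068],
    [0, 0, -0.068],
  ],
  angular=[
    [0, 0, 0],
    [0, 0, 0],
    [0, 0, 0],
    [0, 0, 0],
    [0, 0, 0],
    [0, 0, 0],
    [0, 0, 0],
    [0, 0, 0],
    [0, 0, 0],
    [0, 0, 0],
  ],
  hand=[1, 1, 1, 1, 1, 1, 1, 1, 1, 1],
)

```text
t: 4.2
tcp_pos: [0.5128, -0.2206, 0.0731]
tcp_rot: [0.923, 0.384, -0.001, -0.002]
contact_force: [0.4, 0.5, -9.2]
gripper_width: 0.0243
finger_force: 30.0
```

```bash
python3 - <<'E'
from h import *
o=monitor.observe();print(o['t'],o['tcp_pos'],o['tcp_rot'],o['contact_force'],o['q'])
a=red("scene",(270,200,310,245));print(a[:3])
E
```

```text
4.2 [ 0.51279127 -0.22057416  0.07307303] [ 9.23288152e-01  3.84103988e-01 -7.78014766e-04 -1.58416880e-03] [ 0.42338695  0.5097167  -9.17312004] [-6.06303929e-01  4.13076412e-01  1.69957385e+00  4.66603549e-04
  1.03244945e+00  1.75776823e-01]
((np.float64(286.96581196581195), np.float64(224.12820512820514)), (np.int64(282), np.int64(292), np.int64(216), np.int64(230)), 117)
```

carry_out(
  delta_pos=[
    [0, 0, -0.006],
    [0, 0, -0.012],
    [0, -0.016, -0.012],
    [0.001, -0.033, -0.012],
    [0.002, -0.066, -0.012],
    [0.005, -0.1, -0.012],
    [0.008, -0.133, -0.012],
    [0.013, -0.166, -0.012],
    [0.018, -0.199, -0.012],
    [0.025, -0.231, -0.012],
    [0.032, -0.264, -0.012],
    [0.032, -0.264, -0.012],
  ],
  angular=[
    [0, 0, 0],
    [0, 0, 0],
    [0, 0, 0.01],
    [0, 0, 0.019],
    [0, 0, 0.039],
    [0, 0, 0.058],
    [0, 0, 0.078],
    [0, 0, 0.097],
    [0, 0, 0.117],
    [0, 0, 0.136],
    [0, 0, 0.156],
    [0, 0, 0.156],
  ],
  hand=[1, 1, 1, 1, 1, 1, 1, 1, 1, 1, 1, 1],
)

```text
t: 5.25
tcp_pos: [0.489, -0.1894, 0.0764]
tcp_rot: [0.964, 0.268, 0.0, -0.0]
contact_force: [3.0, 3.1, -10.8]
gripper_width: 0.0248
finger_force: 30.0
```

```bash
python3 - <<'E'
from h import *
o=monitor.observe();p=o['tcp_pos'];A=np.array([.63,-.107]);v=p[:2]-A
print(o['t'],p,np.hypot(*v),224.8-np.degrees(np.arctan2(v[1],v[0]))%360,R.from_quat(o['tcp_rot']).inv().apply(o['contact_force']),o['moment'])
a=red("scene",(240,170,320,250));print(a[:3])
E
```

```text
5.25 [ 0.48898928 -0.18935227  0.07636471] 0.16329702719770844 14.514463680537375 [ 4.15479846 -1.06252689 10.84975347] [ 0.51310103 -0.43314462 -0.02259763]
((np.float64(269.0), np.float64(217.19101123595505)), (np.int64(265), np.int64(273), np.int64(210), np.int64(223)), 89)
```

carry_out(
  delta_pos=[
    [0.003, -0.033, 0.004],
    [0.006, -0.067, 0.008],
    [0.009, -0.1, 0.008],
    [0.013, -0.133, 0.008],
    [0.017, -0.166, 0.008],
    [0.023, -0.199, 0.008],
    [0.03, -0.231, 0.008],
    [0.037, -0.264, 0.008],
    [0.046, -0.296, 0.008],
    [0.055, -0.328, 0.008],
    [0.066, -0.36, 0.008],
    [0.077, -0.391, 0.008],
  ],
  angular=[
    [0, 0, 0.019],
    [0, 0, 0.039],
    [0, 0, 0.058],
    [0, 0, 0.078],
    [0, 0, 0.097],
    [0, 0, 0.117],
    [0, 0, 0.136],
    [0, 0, 0.156],
    [0, 0, 0.175],
    [0, 0, 0.194],
    [0, 0, 0.214],
    [0, 0, 0.233],
  ],
  hand=[1, 1, 1, 1, 1, 1, 1, 1, 1, 1, 1, 1],
)

```text
t: 6.3
tcp_pos: [0.4695, -0.135, 0.0755]
tcp_rot: [0.996, 0.088, 0.001, 0.001]
contact_force: [2.1, -1.3, -10.9]
gripper_width: 0.0242
finger_force: 30.0
```

```bash
cat > st.py <<'E'
from h import *
o=monitor.observe();p=o['tcp_pos'];A=np.array([.63,-.107]);v=p[:2]-A
print(o['t'],p,np.hypot(*v),224.8-np.degrees(np.arctan2(v[1],v[0]))%360,R.from_quat(o['tcp_rot']).inv().apply(o['contact_force']).round(1),o['gripper_width'])
E
python3 st.py
```

```text
6.3 [ 0.46951753 -0.13500995  0.07547167] 0.16290850007265528 34.899559722408895 [ 1.8  1.6 10.9] 0.024198518503014084
```

carry_out(
  delta_pos=[
    [0.002, -0.033, 0],
    [0.004, -0.067, 0],
    [0.006, -0.1, 0],
    [0.009, -0.133, 0],
    [0.014, -0.166, 0],
    [0.019, -0.199, 0],
    [0.026, -0.231, 0],
    [0.033, -0.264, 0],
    [0.042, -0.296, 0],
    [0.051, -0.328, 0],
    [0.062, -0.36, 0],
    [0.073, -0.391, 0],
  ],
  angular=[
    [0, 0, 0.019],
    [0, 0, 0.039],
    [0, 0, 0.058],
    [0, 0, 0.078],
    [0, 0, 0.097],
    [0, 0, 0.117],
    [0, 0, 0.136],
    [0, 0, 0.156],
    [0, 0, 0.175],
    [0, 0, 0.194],
    [0, 0, 0.214],
    [0, 0, 0.233],
  ],
  hand=[1, 1, 1, 1, 1, 1, 1, 1, 1, 1, 1, 1],
)

```text
t: 7.3
tcp_pos: [0.4707, -0.0757, 0.0757]
tcp_rot: [0.996, -0.095, 0.002, 0.001]
contact_force: [3.5, -2.5, -9.6]
gripper_width: 0.0245
finger_force: 30.0
```

```bash
python3 st.py
```

```text
7.3 [ 0.47065401 -0.07569301  0.07569153] 0.16239234311041809 55.91542562091257 [3.9 1.8 9.6] 0.0245285969226876
```

carry_out(
  delta_pos=[
    [0.001, -0.033, 0],
    [0.003, -0.067, 0],
    [0.005, -0.1, 0],
    [0.008, -0.133, 0],
    [0.013, -0.166, 0],
    [0.018, -0.199, 0],
    [0.025, -0.231, 0],
    [0.032, -0.264, 0],
    [0.041, -0.296, 0],
    [0.05, -0.328, 0],
    [0.056, -0.344, 0],
    [0.056, -0.344, 0],
  ],
  angular=[
    [0, 0, 0.019],
    [0, 0, 0.039],
    [0, 0, 0.058],
    [0, 0, 0.078],
    [0, 0, 0.097],
    [0, 0, 0.117],
    [0, 0, 0.136],
    [0, 0, 0.156],
    [0, 0, 0.175],
    [0, 0, 0.194],
    [0, 0, 0.204],
    [0, 0, 0.204],
  ],
  hand=[1, 1, 1, 1, 1, 1, 1, 1, 1, 1, 1, 1],
)

```text
t: 8.3
tcp_pos: [0.4895, -0.0266, 0.0759]
tcp_rot: [0.968, -0.252, 0.002, 0.001]
contact_force: [4.2, -1.5, -10.5]
gripper_width: 0.0248
finger_force: 30.0
```

```bash
python3 st.py; python3 - <<'E'
from h import *
a=vision.snapshot("scene");b=vision.snapshot("top")
cv2.imwrite("pics/c5.png",np.hstack([cv2.resize(a[130:230,200:300],None,fx=4,fy=4),cv2.resize(b[175:275,195:295],None,fx=4,fy=4)]))
E
```

```text
8.3 [ 0.48949949 -0.0266273   0.07587912] 0.16186464526421776 74.57152525268802 [ 4.3 -0.7 10.5] 0.024844523222969515
```

View pics/c5.png

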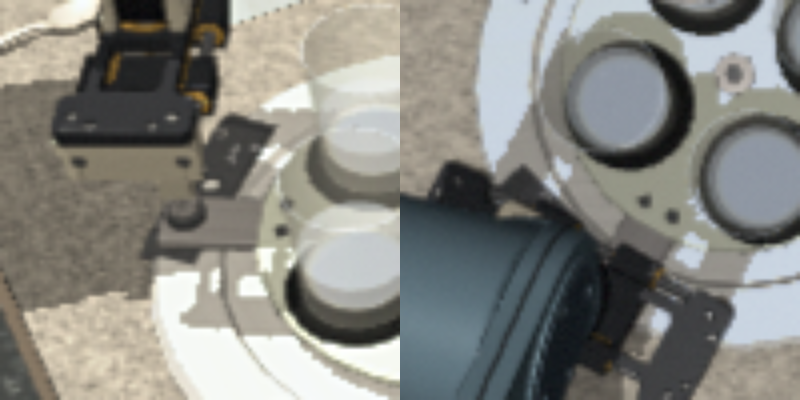

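The view shows the table arm at (210,225) in the left crop, just reaching the next plate, whose hole is at (210,184), a little farther on.

carry_out(
  delta_pos=[
    [0.002, -0.033, 0],
    [0.006, -0.066, 0],
    [0.01, -0.1, 0],
    [0.014, -0.133, 0],
    [0.019, -0.166, 0],
    [0.022, -0.182, 0],
    [0.022, -0.182, 0],
    [0.022, -0.182, 0.007],
    [0.022, -0.182, 0.013],
    [0.022, -0.182, 0.013],
  ],
  angular=[
    [0, 0, 0.019],
    [0, 0, 0.039],
    [0, 0, 0.058],
    [0, 0, 0.078],
    [0, 0, 0.097],
    [0, 0, 0.107],
    [0, 0, 0.107],
    [0, 0, 0.107],
    [0, 0, 0.107],
    [0, 0, 0.107],
  ],
  hand=[1, 1, 1, 1, 1, 1, 1, 1, 1, 1],
)

```text
t: 9.23
tcp_pos: [0.5053, -0.0044, 0.0738]
tcp_rot: [0.943, -0.332, 0.002, 0.0]
contact_force: [5.2, -2.1, -10.0]
gripper_width: 0.0247
finger_force: 30.0
```

```bash
python3 st.py
```

```text
9.2333 [ 0.5052951  -0.00444193  0.07375154] 0.16146042556949436 84.23408718221106 [ 5.3 -1.6 10. ] 0.02469067866101307
```

carry_out(
  delta_pos=[
    [0, 0, 0.006],
    [0, 0, 0.006],
    [0, 0, 0.006],
    [0, 0, 0.006],
    [0, 0, 0.006],
    [0, 0, 0.006],
    [0, 0, 0.02],
    [0, 0, 0.03],
    [0, 0, 0.03],
  ],
  angular=[
    [0, 0, 0],
    [0, 0, 0],
    [0, 0, 0],
    [0, 0, 0],
    [0, 0, 0],
    [0, 0, 0],
    [0, 0, 0],
    [0, 0, 0],
    [0, 0, 0],
  ],
  hand=[1, 0.42, 0.41, 0.4, 0.4, 0.4, 0.4, 0.4, 0.4],
)

```text
t: 9.98
tcp_pos: [0.5029, -0.003, 0.0681]
tcp_rot: [0.943, -0.332, -0.0, 0.0]
contact_force: [0.2, -0.0, -0.4]
gripper_width: 0.028
finger_force: 0.0
```

```bash
python3 st.py
```

```text
9.9833 [ 0.50294253 -0.00304338  0.0681265 ] 0.16416631532767842 84.08954545090913 [ 0.1 -0.1  0.4] 0.028013888530005325
```

carry_out(
  delta_pos=[
    [0, -0.007, 0],
    [0, -0.014, 0],
    [0, -0.021, 0],
    [0, -0.028, 0],
    [0.001, -0.035, 0],
    [0.001, -0.042, 0],
    [0.001, -0.049, 0],
    [0.001, -0.056, 0],
    [0.002, -0.063, 0],
    [0.002, -0.07, 0],
    [0.003, -0.077, 0],
    [0.003, -0.077, 0],
  ],
  angular=[
    [0, 0, 0.004],
    [0, 0, 0.008],
    [0, 0, 0.012],
    [0, 0, 0.016],
    [0, 0, 0.02],
    [0, 0, 0.025],
    [0, 0, 0.029],
    [0, 0, 0.033],
    [0, 0, 0.037],
    [0, 0, 0.041],
    [0, 0, 0.045],
    [0, 0, 0.045],
  ],
  hand=[0.4, 0.4, 0.4, 0.4, 0.4, 0.4, 0.4, 0.4, 0.4, 0.4, 0.4, 0.4],
)

```text
t: 10.98
tcp_pos: [0.5094, 0.0045, 0.0683]
tcp_rot: [0.931, -0.365, -0.001, 0.001]
contact_force: [-5.3, -6.6, 2.9]
gripper_width: 0.0283
finger_force: 4.0
```

```bash
python3 st.py
```

```text
10.9833 [0.50937488 0.004468   0.06832965] 0.16424231121086771 87.54059503630367 [ 0.6  8.4 -2.9] 0.028287867629808908
```

```bash
python3 - <<'E'
from h import *
a=vision.snapshot("scene");b=vision.snapshot("top")
cv2.imwrite("pics/c6.png",np.hstack([cv2.resize(a[120:220,210:310],None,fx=4,fy=4),cv2.resize(b[175:275,195:295],None,fx=4,fy=4)]))
E
```

```text
(no output)
```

View pics/c6.png

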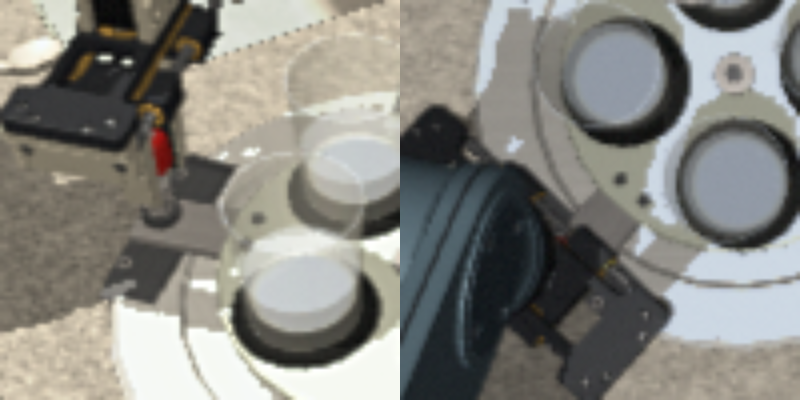

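The left crop shows the knob at (162,150), still raised about 8 mm above its collar at (160,213). The screws in the top crop, (620,178) and (643,201), give a table angle of about 87.6°, so the pin is still dragging on the plate short of the hole.

carry_out(
  delta_pos=[
    [0, -0.003, 0],
    [0, -0.006, 0],
    [0, -0.006, 0],
  ],
  angular=[
    [0, 0, 0.002],
    [0, 0, 0.003],
    [0, 0, 0.003],
  ],
  hand=[0.4, 0.4, 0.4],
)

```text
t: 11.33
tcp_pos: [0.5098, 0.005, 0.0683]
tcp_rot: [0.93, -0.367, -0.001, 0.002]
contact_force: [-5.1, -6.3, 3.5]
gripper_width: 0.0281
finger_force: 4.3
```

```bash
python3 st.py
```

```text
11.3333 [0.50980531 0.00504816 0.06829542] 0.1643215005585366 87.79102295492635 [ 0.6  8.1 -3.4] 0.02813131687578853
```

carry_out(
  delta_pos=[
    [0, -0.004, 0],
    [0, -0.008, 0],
    [0, -0.012, 0],
    [0, -0.012, 0],
  ],
  angular=[
    [0, 0, 0.002],
    [0, 0, 0.005],
    [0, 0, 0.007],
    [0, 0, 0.007],
  ],
  hand=[0.4, 0.4, 0.4, 0.4],
)

```text
t: 11.67
tcp_pos: [0.511, 0.0063, 0.0683]
tcp_rot: [0.928, -0.372, -0.001, 0.002]
contact_force: [-5.9, -6.6, 3.8]
gripper_width: 0.0284
finger_force: 4.4
```

```bash
python3 st.py
```

```text
11.6667 [0.51098543 0.00634508 0.06828007] 0.16435198915898053 88.40228243169744 [ 0.3  8.9 -3.7] 0.028373193421068966
```

carry_out(
  delta_pos=[
    [0, -0.004, 0],
    [0, -0.008, 0],
    [0, -0.012, 0],
    [0, -0.012, 0],
  ],
  angular=[
    [0, 0, 0.002],
    [0, 0, 0.005],
    [0, 0, 0.007],
    [0, 0, 0.007],
  ],
  hand=[0.4, 0.4, 0.4, 0.4],
)

```text
t: 12.0
tcp_pos: [0.5122, 0.0077, 0.0682]
tcp_rot: [0.926, -0.378, -0.001, 0.002]
contact_force: [-5.4, -5.1, 3.0]
gripper_width: 0.0285
finger_force: 4.2
```

```bash
python3 st.py
```

```text
12.0 [0.51221426 0.00772476 0.06821469] 0.16442400049410924 89.04574819819155 [-0.3  7.4 -3. ] 0.028459466379102242
```

carry_out(
  delta_pos=[
    [0, -0.004, 0],
    [0, -0.008, 0],
    [0, -0.012, 0],
    [0, -0.012, 0],
  ],
  angular=[
    [0, 0, 0.002],
    [0, 0, 0.005],
    [0, 0, 0.007],
    [0, 0, 0.007],
  ],
  hand=[0.4, 0.4, 0.4, 0.4],
)

```text
t: 12.33
tcp_pos: [0.5135, 0.0091, 0.0681]
tcp_rot: [0.924, -0.383, -0.001, 0.001]
contact_force: [-5.2, -5.7, 1.8]
gripper_width: 0.0283
finger_force: 3.8
```

carry_out(
  delta_pos=[
    [0, -0.003, 0],
    [0, -0.006, 0],
    [0, -0.009, 0],
    [0, -0.009, 0],
  ],
  angular=[
    [0, 0, 0.002],
    [0, 0, 0.003],
    [0, 0, 0.005],
    [0, 0, 0.005],
  ],
  hand=[0.4, 0.4, 0.4, 0.4],
)

```text
t: 12.67
tcp_pos: [0.5146, 0.0105, 0.0678]
tcp_rot: [0.922, -0.386, -0.001, 0.001]
contact_force: [-0.3, -0.7, -1.2]
gripper_width: 0.0279
finger_force: 0.4
```

```bash
python3 st.py
```

```text
12.6667 [0.51462633 0.01053539 0.06781336] 0.16469867055747506 90.33176917917086 [0.3 0.7 1.2] 0.027882393489694297
```

The force collapsed with a small downward tug, so the pin has probably dropped in. I'll check before letting go.

```bash
python3 st.py; python3 - <<'E'
from h import *
a=vision.snapshot("scene");b=vision.snapshot("top")
cv2.imwrite("pics/c7.png",np.hstack([cv2.resize(a[120:220,210:310],None,fx=4,fy=4),cv2.resize(b[175:275,195:295],None,fx=4,fy=4)]))
E
```

```text
12.6667 [0.51462633 0.01053539 0.06781336] 0.16469867055747506 90.33176917917086 [0.3 0.7 1.2] 0.027882393489694297
```

View pics/c7.png

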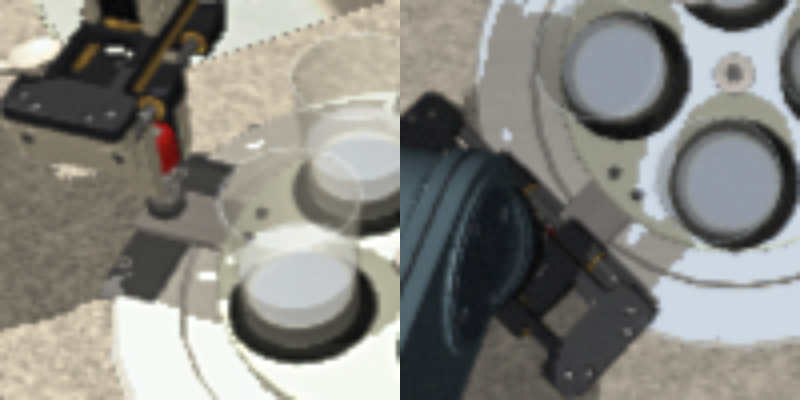

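The red knob's bottom edge is now at row 176 and the collar at 207 in the left crop. That 31 px gap matches the starting home position, so the pin is home. I'll release and rise.

carry_out(
  delta_pos=[
    [0, 0, 0],
    [0, 0, 0],
    [0, 0, 0],
    [0, 0, 0],
    [0, 0, 0],
    [0, 0, 0],
    [0, 0, -0.1],
    [0, 0, -0.3],
    [0, 0, -0.5],
    [0, 0, -0.7],
    [0, 0, -0.9],
    [0, 0, -0.9],
  ],
  angular=[
    [0, 0, 0],
    [0, 0, 0],
    [0, 0, 0],
    [0, 0, 0],
    [0, 0, 0],
    [0, 0, 0],
    [0, 0, 0],
    [0, 0, 0],
    [0, 0, 0],
    [0, 0, 0],
    [0, 0, 0],
    [0, 0, 0],
  ],
  hand=[0.2, 0, 0, 0, 0, 0, 0, 0, 0, 0, 0, 0],
)

```text
t: 13.77
tcp_pos: [0.5196, 0.0105, 0.2098]
tcp_rot: [0.922, -0.386, 0.005, -0.001]
contact_force: [2.7, -0.1, -0.0]
gripper_width: 0.0466
finger_force: 0.0
```

carry_out(
  delta_pos=[
    [-0.2, 0, -0.1],
    [-0.4, 0, -0.2],
    [-0.6, 0, -0.2],
    [-0.8, 0, -0.2],
    [-0.8, 0, -0.2],
    [-0.8, 0, -0.2],
    [-0.8, 0, -0.2],
  ],
  angular=[
    [0, 0, 0],
    [0, 0, 0],
    [0, 0, 0],
    [0, 0, 0],
    [0, 0, 0],
    [0, 0, 0],
    [0, 0, 0],
  ],
  hand=[0, 0, 0, 0, 0, 0, 0],
)

```text
t: 14.35
tcp_pos: [0.4324, 0.0964, 0.2335]
tcp_rot: [0.922, -0.386, 0.0, 0.0]
contact_force: [1.0, 0.5, -0.2]
gripper_width: 0.0464
finger_force: 0.0
```

```bash
python3 - <<'E'
from h import *
o=monitor.observe();print(o['t'],o['tcp_pos'],o['contact_force'])
a=vision.snapshot("scene");b=vision.snapshot("top")
cv2.imwrite("pics/c8.png",np.hstack([cv2.resize(a[90:230,215:355],None,fx=2.8,fy=2.8),cv2.resize(b[125:265,205:345],None,fx=2.8,fy=2.8)]))
r=red("scene",(230,140,290,210));print(r[:3]);k=np.array([.5144,.0115])
for zc in(.082,.090):print(proj("scene",[*k,zc]))
E
```

```text
14.35 [0.43237421 0.09644385 0.23350749] [ 1.01456859  0.50736666 -0.2362977 ]
((np.float64(248.7941176470588), np.float64(157.37254901960785)), (np.int64(244), np.int64(254), np.int64(151), np.int64(163)), 102)
[[249.29843658 159.01417422]]
[[248.84032756 156.6084181 ]]
```

View pics/c8.png

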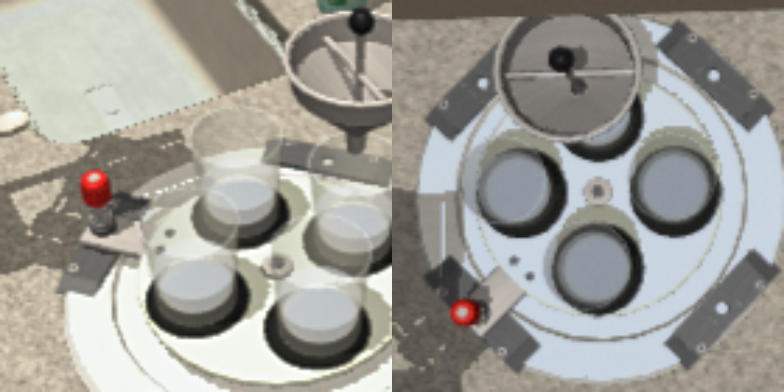

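The knob stands at (96,188) in the left crop, and the glasses and funnel are upright in their places. I'll triangulate the knob height against the starting 0.0845.

```bash
python3 - <<'E'
from h import *
a=red("scene",(230,140,290,210));b=red("top",(215,215,250,250));print(a[0],b[:3],tri(a[0],b[0]))
# collar-to-knob check with the start picture
s=cv2.imread("pics/scene0.png");n=a[3]
cv2.imwrite("pics/c9.png",np.hstack([cv2.resize(s[210:250,265:315],None,fx=8,fy=8),cv2.resize(n[142:182,224:274],None,fx=8,fy=8)]))
E
```

```text
(np.float64(248.7941176470588), np.float64(157.37254901960785)) ((np.float64(230.67796610169492), np.float64(236.25423728813558)), (np.int64(226), np.int64(235), np.int64(232), np.int64(240)), 59) (array([0.5144817 , 0.01364011, 0.08566959]), [np.float64(1.5538309278634464e-05), np.float64(1.553830927876369e-05)])
```

View pics/c9.png

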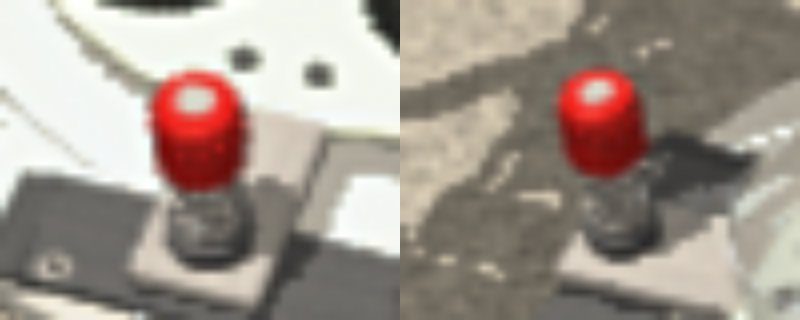

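The two enlargements differ slightly: the red-to-collar gap is about 75 px before and 82 px now. I'll work it out properly by projection before handing in.

```bash
python3 - <<'E'
from h import *
t=np.linspace(0,6.28,60)
def rows(k,r,z):
    q=proj("scene",np.array([[k[0]+r*np.cos(a),k[1]+r*np.sin(a),z] for a in t]))[:,1];return q.min(),q.max()
k0=(.5138,-.2230);k1=(.5144,.0125)
for k in(k0,k1):
    for L in(0,.004,.008):
        print(k,L,"top",round(rows(k,.0125,.096+L)[0],1),"redbot",round(rows(k,.0125,.068+L)[1],1),"collarbot@.045",round(rows(k,.009,.045)[1],1))
def edges(img,x0,x1,y0,y1):
    c=img[y0:y1,x0:x1].astype(float).mean(1);return [(y0+i,*c[i].astype(int)) for i in range(len(c))]
s=cv2.imread("pics/scene0.png");n=vision.snapshot("scene")
print(*edges(s,287,292,214,248),sep="\n");print();print(*edges(n,247,252,146,180),sep="\n")
E
```

```text
(0.5138, -0.223) 0 top 218.1 redbot 235.6 collarbot@.045 240.6
(0.5138, -0.223) 0.004 top 216.9 redbot 234.5 collarbot@.045 240.6
(0.5138, -0.223) 0.008 top 215.7 redbot 233.4 collarbot@.045 240.6
(0.5144, 0.0125) 0 top 151.0 redbot 166.5 collarbot@.045 172.1
(0.5144, 0.0125) 0.004 top 149.8 redbot 165.3 collarbot@.045 172.1
(0.5144, 0.0125) 0.008 top 148.6 redbot 164.1 collarbot@.045 172.1
(214, np.int64(238), np.int64(246), np.int64(243))
(215, np.int64(238), np.int64(247), np.int64(243))
(216, np.int64(240), np.int64(248), np.int64(244))
(217, np.int64(244), np.int64(252), np.int64(243))
(218, np.int64(225), np.int64(240), np.int64(236))
(219, np.int64(89), np.int64(98), np.int64(236))
(220, np.int64(76), np.int64(84), np.int64(232))
(221, np.int64(174), np.int64(188), np.int64(221))
(222, np.int64(194), np.int64(208), np.int64(217))
(223, np.int64(172), np.int64(186), np.int64(220))
(224, np.int64(71), np.int64(79), np.int64(229))
(225, np.int64(32), np.int64(39), np.int64(242))
(226, np.int64(36), np.int64(44), np.int64(234))
(227, np.int64(25), np.int64(30), np.int64(178))
(228
[... 1979 characters left out ...]
5))
(166, np.int64(93), np.int64(100), np.int64(104))
(167, np.int64(104), np.int64(112), np.int64(117))
(168, np.int64(98), np.int64(104), np.int64(109))
(169, np.int64(100), np.int64(107), np.int64(112))
(170, np.int64(105), np.int64(112), np.int64(116))
(171, np.int64(83), np.int64(87), np.int64(88))
(172, np.int64(87), np.int64(91), np.int64(92))
(173, np.int64(82), np.int64(87), np.int64(90))
(174, np.int64(137), np.int64(147), np.int64(154))
(175, np.int64(197), np.int64(212), np.int64(223))
(176, np.int64(187), np.int64(201), np.int64(211))
(177, np.int64(126), np.int64(135), np.int64(142))
(178, np.int64(78), np.int64(82), np.int64(86))
(179, np.int64(74), np.int64(77), np.int64(78))
```

By projection, the red-to-collar gap should grow from 9.6 px to about 10.2 px with the pin home, and it measures 10.1 px. At 8 mm lift it would be about 12.6 px. The pin is home.

```bash
python3 -c "
from rig import ctrl;print(ctrl.sign_off())"
```

```text
the job is handed in; nothing more can be done
None
```

The table is turned about 90° clockwise to the next hole, the pin dropped in and measures as home in the pictures, the knob is released, and the job is handed in (about 14 s; no verdict returned).

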